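Let the stepped shafts out of their feed rack by its flap lever

TASK

Issue the three stepped shafts: on the feed rack that holds them, press the long end of the side lever down with the fingertips so that its short end raises the heavy stop flap, and keep it down until all three shafts have rolled out into the rack's front tray; then let the lever come up under the fingers so that the flap comes down gently, without a slam, and is fully shut. Work only by that lever: do not touch the shafts or the flap, grip or lift nothing, and leave the rack with the plain shafts and the other things on the table as they are.

Things in the scene. Friction and masses are not known exactly. Their poses are not given: they have to be found in the camera images.
- rack_stepped: steel feed rack on legs, 205x131 mm, fixed. Origin on the table below its stop lip; x up the slope to its rear, y to its left (its tray points left as the robot sees it, lever on the near side). Behind the lip (x 0 to 95 mm) a lane slopes 9 degrees down to the front; before it (x -10 to -104 mm) it goes on as an open tray. Holds the three stepped shafts; stands left or right.
- rack_plain: steel feed rack on legs, 205x131 mm, fixed. Origin on the table below its stop lip; x up the slope to its rear, y to its left (its tray points left as the robot sees it, lever on the near side). Behind the lip (x 0 to 95 mm) a lane slopes 9 degrees down to the front; before it (x -10 to -104 mm) it goes on as an open tray. Holds the three plain shafts; leave it alone.
- flap_stepped: weighted steel flap (about 1 kg, window frame shape, 82x119 mm) over the lane, hinged at the rear; origin on the hinge. Shut, its lip hangs before the first shaft, 4 mm over the floor; it falls shut by itself. An ear on its right side lies on the lever's short end. Not to be touched.
- flap_stepped_lip (a point): middle of the lower edge of the flap's stop lip: 76 mm over the table with the flap shut, 100 mm and more when a shaft of 25 mm can roll out beneath, about 109 mm with the lever at its stop.
- lever_stepped: steel lever along the right side of its rack (rack y = -83 mm); origin on its pivot bolt, 108 mm high. Short end (40 mm, rearwards): roller under the flap's ear. Long end (118 mm, to the front): square pad. Rests pad high; swings 0.44 rad to its stop when pressed, comes back by the flap's weight. 
- lever_stepped_pad (a point): middle of the top of the 26 mm square pad at the lever's long end, about 139 mm over the table at rest. About 3 to 6 N press it down, 52 mm to its stop; 40 mm raise the flap enough for a shaft to pass, 46 mm is good. It shifts up to 4 mm level on the way. Free space above it.
- flap_plain: weighted steel flap (about 1 kg, window frame shape, 82x119 mm) over the lane, hinged at the rear; origin on the hinge. Shut, its lip hangs before the first shaft, 4 mm over the floor; it falls shut by itself. An ear on its right side lies on the lever's short end. Not to be touched.
- flap_plain_lip (a point): middle of the lower edge of the flap's stop lip: 76 mm over the table with the flap shut, 100 mm and more when a shaft of 25 mm can roll out beneath, about 109 mm with the lever at its stop.
- lever_plain: steel lever along the right side of its rack (rack y = -83 mm); origin on its pivot bolt, 108 mm high. Short end (40 mm, rearwards): roller under the flap's ear. Long end (118 mm, to the front): square pad. Rests pad high; swings 0.44 rad to its stop when pressed, comes back by the flap's weight. Not to be pressed.
- lever_plain_pad (a point): middle of the top of the 26 mm square pad at the lever's long end, about 139 mm over the table at rest. About 3 to 6 N press it down, 52 mm to its stop; 40 mm raise the flap enough for a shaft to pass, 46 mm is good. It shifts up to 4 mm level on the way. Free space above it.
- stepped_1: stepped steel shaft, 116 mm long: 25 mm thick over the middle 56 mm, then 20 mm, and 15 mm journals at both ends; origin at its middle, on its axis, y axis along it. Lies across the lane of rack_stepped, number 1 from the lip (at rack x = 16 mm); once let out and rolled down against the front stop its rack x is below -30 mm.
- stepped_2: stepped steel shaft, 116 mm long: 25 mm thick over the middle 56 mm, then 20 mm, and 15 mm journals at both ends; origin at its middle, on its axis, y axis along it. Lies across the lane of rack_stepped, number 2 from the lip (at rack x = 41 mm); once let out and rolled down against the front stop its rack x is below -30 mm.
- stepped_3: stepped steel shaft, 116 mm long: 25 mm thick over the middle 56 mm, then 20 mm, and 15 mm journals at both ends; origin at its middle, on its axis, y axis along it. Lies across the lane of rack_stepped, number 3 from the lip (at rack x = 66 mm); once let out and rolled down against the front stop its rack x is below -30 mm.
- plain_1: plain steel dowel shaft, 25 mm thick over its whole length of 116 mm; origin at its middle, on its axis. Number 1 from the lip in rack_plain.
- plain_2: plain steel dowel shaft, 25 mm thick over its whole length of 116 mm; origin at its middle, on its axis. Number 2 from the lip in rack_plain.
- plain_3: plain steel dowel shaft, 25 mm thick over its whole length of 116 mm; origin at its middle, on its axis. Number 3 from the lip in rack_plain.
- oil_can: red oil can, 56 mm across, 137 mm high, standing; a bystander, leave it where it is; origin at the centre of its underside.
- bearing: ball bearing lying flat, 52 mm across, 15 mm high; a bystander, leave it where it is; origin at the centre of its underside.
- gear: steel spur gear lying flat, 60 mm across, 21 mm high; a bystander, leave it where it is; origin at the centre of its underside.
- tape_measure: yellow tape measure, 37x77x60 mm; a bystander, leave it where it is; origin at the centre of its underside.
- carton_white: small white carton, 62x95x50 mm; a bystander, leave it where it is; origin at the centre of its underside.

How it is judged:
By the outcome, as a careful person would: the job done as asked, in the order asked, and still so for the second after the job is handed in, with the robot touching nothing.
It also fails if it takes over 32 s, if anything falls off the work surface, if the arm or the gripper's body presses on something with over 40 N, if the wrist force passes 120 N, or if a joint passes its speed limit or range.

ROBOT

A 7-joint arm with a two-finger parallel gripper is mounted at the origin on a cart in front of the work surface, level with it; the furniture and walls round the work are solid. World frame = base frame: x ahead of the robot, y to its left, z up, the work surface at z = 0. Lengths are in mm, angles in rad, forces in N, time in s.
With the tool pointing down it reaches from about 400 to 875 mm from the base axis. Payload 4.4 kg.
Tool frame: the origin (TCP) lies at the very end of the fingers, on their centre line; the grasp point (between the pads) lies 19 mm behind it (ctrl.grasp_offset is the distance from the TCP to the grasp point, in mm); z points along the fingers, y is the line along which they close (so a half turn about z gives the same grasp; the last joint's range is limited). The gripper opens to 85 mm and grips with 20 to 120 N. Pads are 22 mm wide; open, the fingers measure 114 mm over their backs; the gripper's body (76 mm by 85 mm) begins 54 mm behind the grasp point. The pads swing forward as they close: fully open they stand 13 mm farther back than shut.
Start: joints at [-1.402, 0.628, 0.038, 1.517, -0.027, 0.996, -0.02], TCP at [151.195, 632.185, 205.513] pointing down, gripper open.
Joint ranges: [-3.06, 3.06], [-0.37, 2.12], [-1.25, 1.32], [0.18, 2.47], [-1.1, 4.24], [0.23, 1.98], [-2.94, 2.94]. Speed limits (rad/s): [2.57, 2.57, 3.14, 3.14, 3.14, 3.14, 3.14].

INTERFACE

Orientations are given as [roll, pitch, yaw] about the fixed x, y, z axes, in that order (R = Rz(yaw) Ry(pitch) Rx(roll)).
In Python, from cell import status, cams, ctrl gives the robot as it stands.
- The arm moves only by the tool move_arm, never from a script. Its argument "plan" is a list of rows, each a list of 3 entries, a list of its own where there are three numbers: the shift along the world's x, y, z in mm, then the turn, a rotation vector about the world's x, y, z in degrees, then the opening, from 0 (shut) to 1 (fully open). In form: [[[x, y, z], [wx, wy, wz], gripper], ...]. A call has 1 to 10 rows; each row shifts and turns the commanded pose from where the row before left it; what a row does not reach is not made up. A row lasts 1/8 s, in which the tool goes at most 62.5 mm and 10.7 degrees, less where a joint would pass 70% of its speed; a pose out of reach is approached as far as the arm can. A call with a gripper value outside its range is refused whole. The fingers move at their own pace and stop on an object; the grip force is fixed at half the most. Time passes only in rows, so rows that do not move let the fingers close. It gives the time, the measured TCP pose, the force, the opening and the grip force at its end, in the units of the state.
- status.read_state(): the state, without advancing time (a new reading comes with each control period).
- cams.get_image(name): name is "side" or "top"; returns the picture (384x512x3 uint8, blue, green, red); there is no depth.
- cams.camera_params(name): a dict with "K" (3x3 intrinsics, pixels), "k1" (the pictures are not rectified: a ray, as slopes to the right and down, at radius r is drawn at 1 + k1 r^2 times it, then the intrinsics apply), "pose" (4x4, takes a point from camera to world coordinates). Camera axes: x right, y down, z forward; pixel columns grow to the right and rows downward; lengths in mm; the calibration is good to about 2 mm. A picture is of the moment at which its call begins. camera_params takes no time and is no camera call.
- ctrl.finish_job(): hands the job in; it is judged then, once.
The state is a dict: "clock": time; "qpos": joint angles; "qd": joint speeds; "tau": joint torques, N m; "eef_pos": TCP position; "tool_rot": TCP orientation; "force": force on the tool from outside, world axes, zero at the start; "torque": the same for the moment, N m; "width": finger opening in mm; "gripper_force": force on a finger pad.
Only numpy, scipy, OpenCV 4.12 (cv2) and the standard library are available. Lean on these libraries where they do the work, as an engineer would, in place of code of your own. Each camera call takes 0.05 s, during which the arm holds its last target. There are 200 camera calls.

## Working session

There is one attempt and no reset: what is moved stays moved. The work goes in short steps, Python scripts to look and compute and a tool call to move; the robot and the scene stay as the last step left them, time stands still between calls to the robot, and variables do not carry over. Pictures are saved under pics/ and viewed, at most 10 in all, crops included, and the job is handed in when it is done.

Besides the shell and the picture viewer there is one more tool, called after "Emit:" as name(argument=value, ...) on one line, values as JSON. move_arm: Moves the arm, as the interface text tells. Its arguments: {"type":"object","properties":{"plan":{"type":"array","items":{"type":"array"}}},"required":["plan"]}

```bash
mkdir -p pics
cat > h.py <<'E'
import numpy as np,cv2
from cell import status,cams,ctrl
def proj(n,P):
    c=cams.camera_params(n);T=np.linalg.inv(c["pose"]);p=T[:3,:3]@np.array(P,float)+T[:3,3]
    s=p[:2]/p[2];s=s*(1+c["k1"]*(s@s));K=c["K"];return (np.array(K)@[s[0],s[1],1])[:2]
def ray(n,uv):
    c=cams.camera_params(n);K=np.array(c["K"]);d=np.linalg.inv(K)@[uv[0],uv[1],1];s0=d[:2];s=s0.copy()
    for _ in range(20): s=s0/(1+c["k1"]*(s@s))
    T=np.array(c["pose"]);return T[:3,3],T[:3,:3]@[s[0],s[1],1]
def onz(n,uv,z):
    o,d=ray(n,uv);return o+d*(z-o[2])/d[2]
def tri(ua,ub):
    (a,d),(b,e)=ray("top",ua),ray("side",ub);t=np.linalg.lstsq(np.c_[d,-e],b-a,rcond=None)[0]
    p,q=a+d*t[0],b+e*t[1];return (p+q)/2,np.linalg.norm(p-q)
E
python3 - <<'E'
from h import *
for n in("top","side"):
    cv2.imwrite(f"pics/{n}0.png",cv2.resize(cams.get_image(n),(800,600),interpolation=cv2.INTER_CUBIC)); print(n,np.round(cams.camera_params(n)["pose"],2))
s=status.read_state();print({k:np.round(v,3) for k,v in s.items()})
E
```

```text
top [[-0.00000e+00 -9.90000e-01  1.30000e-01  4.12290e+02]
 [-1.00000e+00  0.00000e+00  1.00000e-02  2.00500e+01]
 [-1.00000e-02 -1.30000e-01 -9.90000e-01  1.18434e+03]
 [ 0.00000e+00  0.00000e+00  0.00000e+00  1.00000e+00]]
side [[ 9.80000e-01 -1.80000e-01  1.10000e-01  3.83150e+02]
 [-2.10000e-01 -8.40000e-01  5.00000e-01 -8.81190e+02]
 [-0.00000e+00 -5.10000e-01 -8.60000e-01  1.63454e+03]
 [ 0.00000e+00  0.00000e+00  0.00000e+00  1.00000e+00]]
{'clock': np.float64(0.1), 'qpos': array([-1.402,  0.629,  0.038,  1.518, -0.027,  0.996, -0.02 ]), 'qd': array([-0.001, -0.003, -0.   , -0.003,  0.001, -0.002,  0.001]), 'tau': array([ 4.0000e-03, -5.6454e+01,  1.2310e+00, -1.9398e+01,  1.1000e-02,
        6.0000e-03, -0.0000e+00]), 'eef_pos': array([151.038, 631.581, 204.67 ]), 'tool_rot': array([-3.14 ,  0.   ,  2.907]), 'force': array([ 0.624, -0.606, -1.314]), 'torque': array([-0.045, -0.015,  0.014]), 'gripper_force': np.float64(0.0), 'width': np.float64(85.126)}
```

View pics/top0.png

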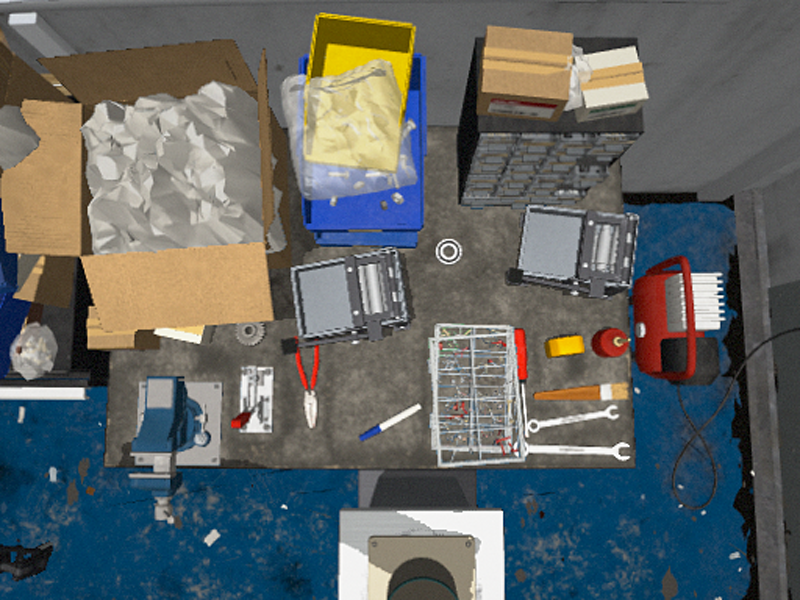

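View pics/side0.png

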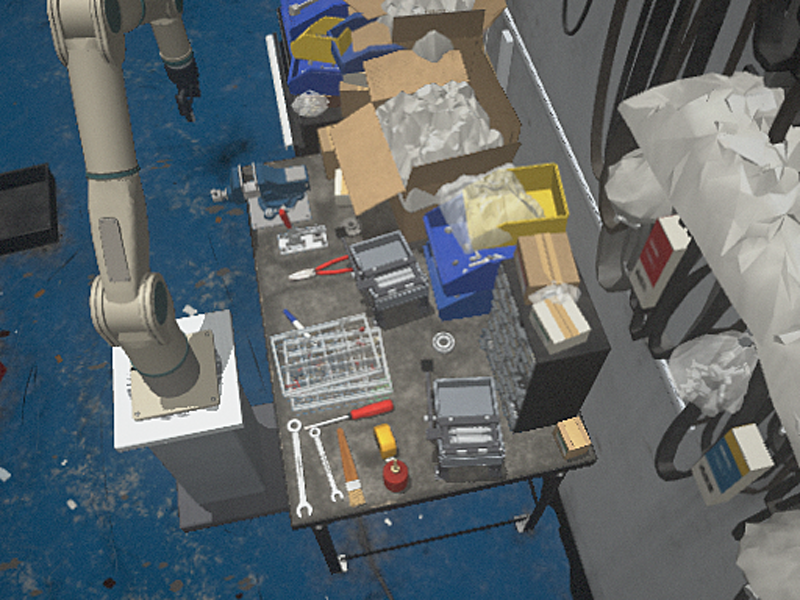

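The top view shows rack A at about (350,295) with its pad at (290,345), and rack B at about (580,250) with its pad at (513,276). I'll zoom in to tell which one holds the stepped shafts.

Run:
```python
from h import *
t=cams.get_image("top");s=cams.get_image("side");cv2.imwrite("t.png",t);cv2.imwrite("s.png",s)
z=lambda a,x,y:cv2.resize(a[y:y+75,x:x+100],(400,300),interpolation=cv2.INTER_CUBIC)
cv2.imwrite("pics/z.png",np.vstack([np.hstack([z(t,175,155),z(t,320,125)]),np.hstack([z(s,205,145),z(s,250,228)])]))
```

```text
(no output)
```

View pics/z.png

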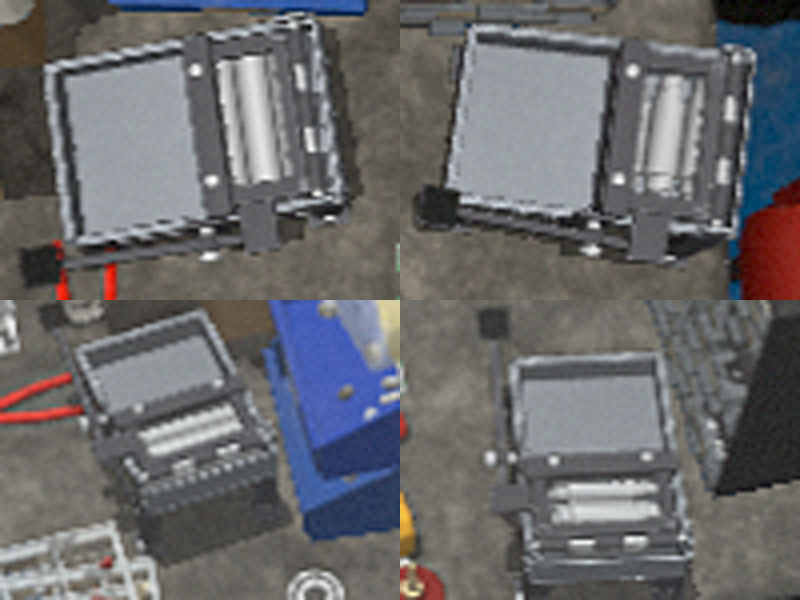

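Right-hand rack B has the shafts with the narrower ends, so it's rack_stepped. Its pad is at about (329,177) in top and (273,234) in side, both in raw pixels.

Run:
```python
from h import *
def pad(f,u,v):
    a=cv2.cvtColor(cv2.imread(f),cv2.COLOR_BGR2GRAY)[v-9:v+10,u-9:u+10]
    n,l,st,c=cv2.connectedComponentsWithStats((a<45).astype(np.uint8)); i=1+np.argmax(st[1:,4]); print(st[i]); return c[i]+[u-9,v-9]
a,b=pad("t.png",329,177),pad("s.png",273,233)
print(a,b,tri(a,b),onz("top",a,139),onz("side",b,139))
# lever pivot bolt head and pad direction, far-side check
p=onz("top",(320+193/4,125+252/4),108);print("pivot",p)
p=onz("top",(320+235/4,125+180/4-0),120);print(p)
s=status.read_state();print(s["qpos"])
```

```text
[ 6  4 10 10 72]Traceback (most recent call last):
  File "<stdin>", line 5, in <module>
  File "<stdin>", line 4, in pad
    return _wrapfunc(a, 'argmax', axis=axis, out=out, **kwds)
    return bound(*args, **kwds)
ValueError: attempt to get argmax of an empty sequence
```

Run:
```python
from h import *
def pad(f,u,v,th):
    a=cv2.cvtColor(cv2.imread(f),cv2.COLOR_BGR2GRAY)[v-9:v+10,u-9:u+10]
    n,l,st,c=cv2.connectedComponentsWithStats((a<th).astype(np.uint8)); i=1+np.argmax(st[1:,4]); print(st[i],a.min()); return c[i]+[u-9,v-9]
a,b=pad("t.png",329,177,45),pad("s.png",273,233,62)
print(a,b,tri(a,b),onz("top",a,139),onz("side",b,139))
print("pivot",onz("top",(320+193/4,125+245/4),108))
```

```text
[ 6  4 10 10 72] 25
[ 6  6  7  8 40] 49
[329.70833333 176.31944444] [272.725 233.475] (array([ 589.52598096, -170.4659149 ,  131.45953446]), np.float64(0.3024296514194221)) [ 588.10461373 -169.1041509   139.        ] [ 588.64231448 -174.0131819   139.        ]
pivot [ 564.12366809 -285.0284425   108.        ]
```

Run:
```python
from h import *
f=.64
for n,a,b in [("flap corner R",(272,318),(405,207)),("flap corner L",(92,325),(330,125)),("box near R",(268,243),(400,112)),("vise",(150,378),(240,165))]:
    print(n,tri(np.array(a)*f,np.array(b)*f))
```

```text
flap corner R (array([570.63882104, 250.75712697, 171.53119534]), np.float64(123.00187089454738))
flap corner L (array([499.23880362, 596.3551681 , 135.1992936 ]), np.float64(2.705147836109252))
box near R (array([580.60992018, 175.44931159, 560.6966329 ]), np.float64(52.46133903325889))
vise (array([329.08957839, 414.4775949 , 254.32720888]), np.float64(157.74729267405675))
```

Emit:
move_arm(plan=[[[0,0,40],[0,0,0],0],[[0,0,40],[0,0,0],0],[[0,0,40],[0,0,0],0],[[0,0,40],[0,0,0],0],[[0,0,30],[0,0,0],0]])

```text
clock: 0.82
eef_pos: [151.2, 632.3, 397.4]
tool_rot: [3.14, -0.0, 2.907]
force: [0.5, -0.2, -0.2]
width: 0.4
gripper_force: 0.0
```

Emit:
move_arm(plan=[[[25,-40,0],[0,0,0],0],[[25,-40,0],[0,0,0],0],[[25,-40,0],[0,0,0],0],[[25,-40,0],[0,0,0],0],[[25,-40,0],[0,0,0],0],[[25,-40,0],[0,0,0],0],[[25,-40,0],[0,0,0],0]])

```text
clock: 1.7
eef_pos: [326.8, 350.6, 395.5]
tool_rot: [3.141, 0.0, 2.907]
force: [0.5, -0.2, 0.9]
width: -0.1
gripper_force: 0.0
```

```bash
python3 -c "
from h import *
print(status.read_state()['qpos'].round(2) if hasattr(status.read_state()['qpos'],'round') else status.read_state()['qpos'])"
```

```text
[-1.    0.2   0.15  1.67 -0.03  1.27  0.49]
```

Emit:
move_arm(plan=[[[22,-43,0],[0,0,0],0],[[22,-43,0],[0,0,0],0],[[22,-43,0],[0,0,0],0],[[22,-43,0],[0,0,0],0],[[22,-43,0],[0,0,0],0],[[22,-43,0],[0,0,0],0]])

```text
clock: 2.45
eef_pos: [458.6, 92.8, 395.6]
tool_rot: [3.141, 0.0, 2.907]
force: [0.3, 1.1, 0.2]
width: 0.1
gripper_force: 0.0
```

Emit:
move_arm(plan=[[[22,-43,0],[0,0,0],0],[[22,-43,0],[0,0,0],0],[[22,-43,0],[0,0,0],0],[[22,-43,-20],[0,0,0],0],[[22,-43,-40],[0,0,0],0],[[20,-48,-40],[0,0,0],0],[[0,0,-40],[0,0,0],0],[[0,0,-40],[0,0,0],0],[[0,0,0],[0,0,0],0]])

```text
clock: 3.58
eef_pos: [584.8, -165.4, 214.6]
tool_rot: [3.141, -0.007, 2.907]
force: [0.0, -0.0, 0.5]
width: -0.1
gripper_force: 0.0
```

```bash
python3 -c "
from h import *
s=status.read_state();print(np.round(s['qpos'],2),s['eef_pos'])
P=s['eef_pos'];print(proj('top',P),proj('side',P))
t=cams.get_image('top');s=cams.get_image('side')
z=lambda a,x,y:cv2.resize(a[y:y+75,x:x+100],(400,300),interpolation=cv2.INTER_CUBIC)
cv2.imwrite('pics/z2.png',np.hstack([z(t,290,135),z(s,230,195)]))"
```

```text
[-0.02  0.59  0.41  1.63 -0.27  0.98  1.81] [ 584.81073813 -165.41613921  214.56410827]
[333.4490067  172.73891675] [271.61741577 221.48346194]
```

View pics/z2.png

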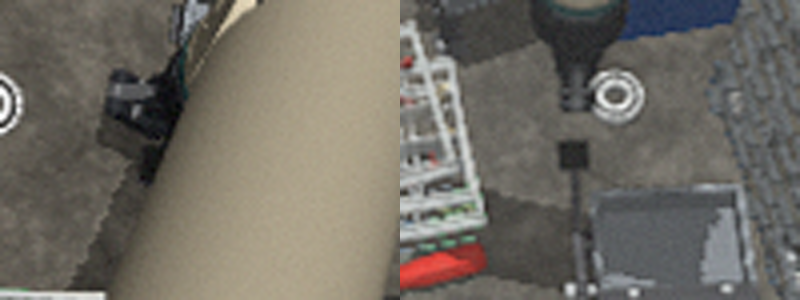

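The side view shows the tip at raw (274,221), right above the pad at (273,234). I'll go lower and compare closer.

Emit:
move_arm(plan=[[[1,-2,-30],[0,0,0],0],[[1,-2,-25],[0,0,0],0],[[0,0,0],[0,0,0],0]])

```text
clock: 4.05
eef_pos: [589.3, -170.3, 163.2]
tool_rot: [3.142, -0.0, 2.907]
force: [-0.2, -0.7, 0.4]
width: -0.0
gripper_force: 0.0
```

```bash
python3 -c "
from h import *
s=status.read_state();P=s['eef_pos'];print(np.round(P,1),proj('side',P),proj('side',P+np.array([0,0,70])),proj('side',[589,-171,139]),proj('side',[569,-171,139]),proj('top',P))
t=cams.get_image('top');s=cams.get_image('side')
z=lambda a,x,y:cv2.resize(a[y:y+42,x:x+42],(400,400),interpolation=cv2.INTER_CUBIC)
cv2.imwrite('pics/z3.png',np.hstack([z(t,310,155),z(s,252,205)]))"
```

```text
[ 589.3 -170.3  163.2] [272.8608225  229.39152249] [273.41652207 219.90687535] [272.62811331 232.6955453 ] [267.03587004 233.79421042] [331.69482139 174.40503392]
```

View pics/z3.png

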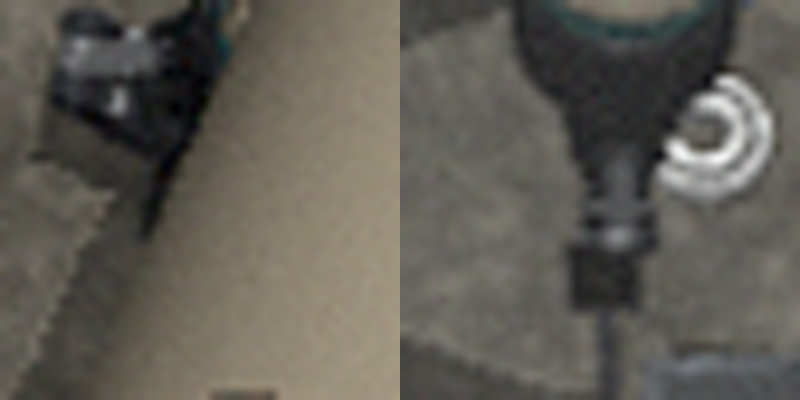

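In the side view the tip at (275,231) sits about 1.5 px to the +x side of the pad centre, (273.3,234). I'll shift 3 mm in −x and press.

Emit:
move_arm(plan=[[[-3,-1,-12],[0,0,0],0],[[0,0,-8],[0,0,0],0],[[0,0,-5],[0,0,0],0],[[0,0,-5],[0,0,0],0],[[0,0,-5],[0,0,0],0]])

```text
clock: 4.78
eef_pos: [586.3, -171.4, 127.2]
tool_rot: [-3.142, 0.0, 2.907]
force: [-0.2, -0.1, 1.1]
width: 0.2
gripper_force: 0.0
```

Emit:
move_arm(plan=[[[0,0,-4],[0,0,0],0],[[0,0,0],[0,0,0],0]])

```text
clock: 5.03
eef_pos: [586.0, -171.3, 123.2]
tool_rot: [3.142, -0.001, 2.907]
force: [-0.6, 0.0, -0.8]
width: 0.1
gripper_force: 0.0
```

```bash
python3 -c "
from h import *
st=status.read_state();print(st['eef_pos'],st['force'],st['torque'])
s=cams.get_image('side')
z=lambda a,x,y:cv2.resize(a[y:y+60,x:x+60],(500,500),interpolation=cv2.INTER_CUBIC)
cv2.imwrite('pics/z4.png',z(s,252,210))"
```

```text
[ 585.98566723 -171.32850994  123.20180556] [-0.63714144  0.01063163 -0.84602737] [ 0.08019723 -0.00062746  0.04821181]
```

View pics/z4.png

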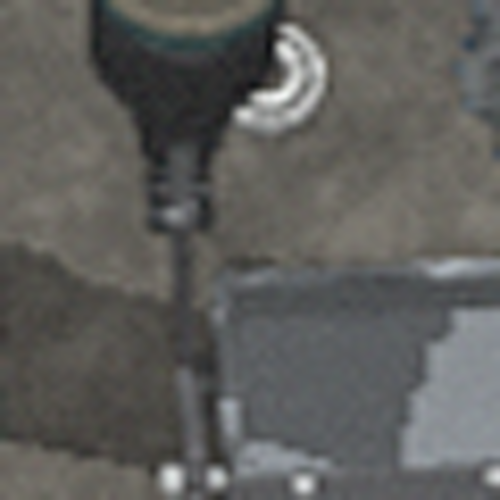

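The tip is at raw (273.6,237) and the pad is hidden behind it. The force is about zero, so I'll check whether the flap or its bolts have moved.

```bash
python3 -c "
from h import *
st=status.read_state();print(st['force'])
s=cams.get_image('side');a=cv2.imread('s.png');cv2.imwrite('s1.png',s)
def c(im,u,v):
    g=cv2.cvtColor(im,cv2.COLOR_BGR2GRAY)[v-3:v+4,u-3:u+4].astype(float);w=np.clip(g-140,0,None);y,x=np.mgrid[-3:4,-3:4];return round(u+(w*x).sum()/w.sum(),2),round(v+(w*y).sum()/w.sum(),2)
for p in [(288,268),(312,268),(273,267),(278,268),(295,290),(309,290)]: print(p,c(a,*p),c(s,*p))
z=lambda a,x,y:cv2.resize(a[y:y+75,x:x+50],(400,600),interpolation=cv2.INTER_CUBIC)
cv2.imwrite('pics/z5.png',np.hstack([z(a,252,220),z(s,252,220)]))"
```

```text
[-0.53518845 -0.29917701 -0.14604733]
(288, 268) (np.float64(288.04), np.float64(266.72)) (np.float64(287.72), np.float64(267.03))
(312, 268) (np.float64(311.28), np.float64(266.64)) (np.float64(311.29), np.float64(266.64))
(273, 267) (np.float64(272.18), np.float64(266.88)) (np.float64(272.26), np.float64(266.91))
(278, 268) (np.float64(277.76), np.float64(266.74)) (np.float64(277.66), np.float64(266.81))
(295, 290) (np.float64(295.3), np.float64(289.71)) (np.float64(295.32), np.float64(289.65))
(309, 290) (np.float64(308.37), np.float64(287.53)) (np.float64(308.26), np.float64(287.45))
```

View pics/z5.png

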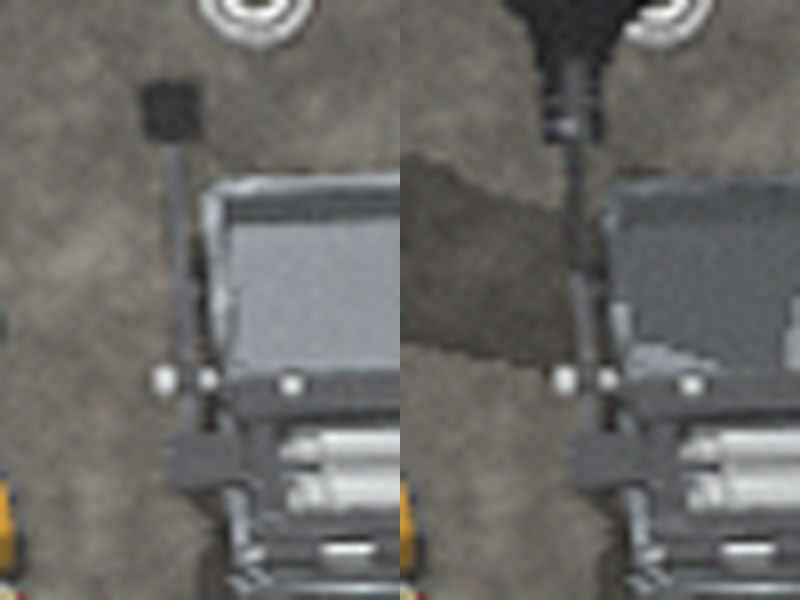

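The flap and lever haven't moved and there's no force. The fingertips are probably still just above the pad, so I'll go down in small steps and watch the force.

Emit:
move_arm(plan=[[[0,0,-3],[0,0,0],0],[[0,0,-3],[0,0,0],0],[[0,0,0],[0,0,0],0]])

```text
clock: 5.5
eef_pos: [586.0, -171.3, 117.2]
tool_rot: [3.142, -0.001, 2.907]
force: [-0.0, -0.2, -0.3]
width: -0.0
gripper_force: 0.0
```

```bash
cat > w.py <<'E'
from h import *
st=status.read_state();print(np.round(st['eef_pos'],1),np.round(st['force'],1),np.round(st['torque'],2))
s=cams.get_image('side');a=cv2.imread('s.png')
g=lambda i:cv2.cvtColor(i,cv2.COLOR_BGR2GRAY).astype(np.float32)
for n,(x,y,w,h) in {"ear":(270,272,14,12),"flapbar":(300,262,22,30)}.items():
    T=g(a)[y:y+h,x:x+w];R=cv2.matchTemplate(g(s)[y-8:y+h+8,x-6:x+w+6],T,cv2.TM_CCOEFF_NORMED);_,m,_,l=cv2.minMaxLoc(R)
    print(n,l[0]-6,l[1]-8,round(m,3))
E
python3 w.py
```

```text
[ 586.  -171.3  117.2] [-0.  -0.2 -0.3] [-0.    0.01  0.01]
ear 0 0 0.976
flapbar 0 0 0.997
```

```bash
python3 -c "
from h import *
a=cv2.imread('s.png');s=cams.get_image('side');t=cams.get_image('top')
z=lambda a,x,y:cv2.convertScaleAbs(cv2.resize(a[y:y+40,x:x+27],(400,600),interpolation=cv2.INTER_LANCZOS4),alpha=1.7)
cv2.imwrite('pics/z6.png',np.hstack([z(s,260,210),z(t,315,150)]))
P=np.array(status.read_state()['eef_pos'])
for h in (0,16,73,120): print(h,proj('side',P+[0,0,h]),proj('top',P+[0,0,h]))"
```

```text
0 [271.7302532  235.65610813] [329.22303905 178.21894876]
16 [271.84159367 233.65074104] [330.21901562 177.30109971]
73 [272.25343511 226.22819138] [334.02093893 173.7968609 ]
120 [272.61200281 219.75959553] [337.4905653  170.59813802]
```

View pics/z6.png

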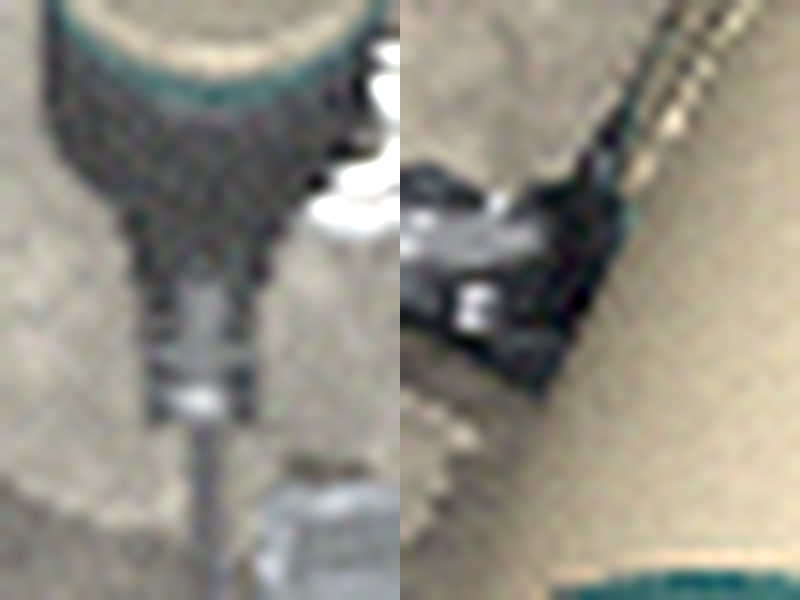

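In the side view the shut tip ends at about (273.5,238), in line with the pad and covering it. There's still no contact, so I'll keep going down carefully.

Emit:
move_arm(plan=[[[0,0,-3],[0,0,0],0],[[0,0,-3],[0,0,0],0],[[0,0,0],[0,0,0],0]])

```text
clock: 6.02
eef_pos: [586.4, -171.1, 111.6]
tool_rot: [3.141, 0.0, 2.907]
force: [0.4, 1.0, 2.4]
width: 0.0
gripper_force: 1.2
```

```bash
python3 w.py
```

```text
[ 586.4 -171.1  111.6] [0.4 1.  2.4] [0.23 0.07 0.03]
ear 0 0 0.97
flapbar 0 0 0.992
```

Emit:
move_arm(plan=[[[0,0,-3],[0,0,0],0],[[0,0,-3],[0,0,0],0],[[0,0,0],[0,0,0],0]])

```text
clock: 6.45
eef_pos: [586.4, -171.1, 105.3]
tool_rot: [3.141, 0.0, 2.907]
force: [0.9, 1.8, 2.1]
width: 0.2
gripper_force: 1.4
```

```bash
python3 w.py; python3 -c "
from h import *
a=cv2.imread('s.png');s=cams.get_image('side')
z=lambda a,x,y:cv2.resize(a[y:y+75,x:x+50],(400,600),interpolation=cv2.INTER_CUBIC)
cv2.imwrite('pics/z7.png',np.hstack([z(a,252,220),z(s,252,220)]))"
```

```text
[ 586.4 -171.1  105.3] [0.9 1.8 2.1] [ 0.39 -0.12 -0.03]
ear 0 0 0.866
flapbar 0 0 0.957
```

View pics/z7.png

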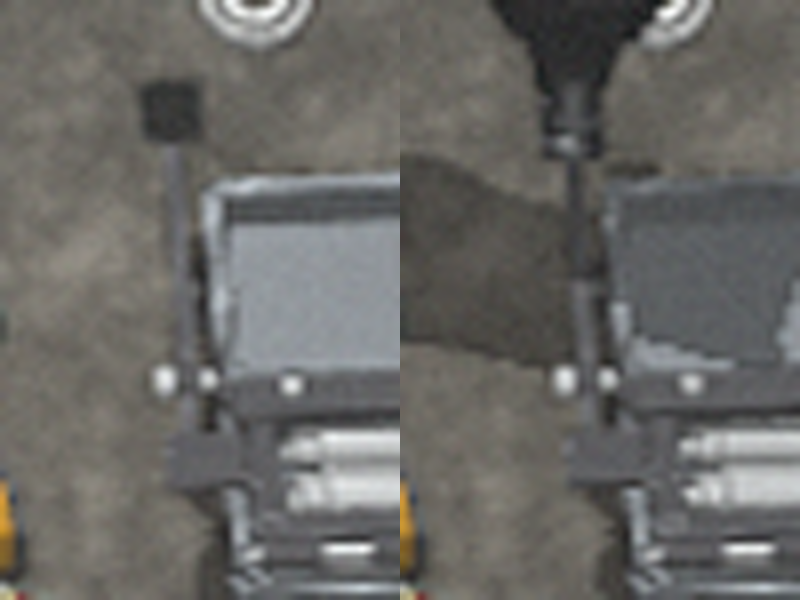

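The pad's near edge has moved from row 238 to about 239.5 and the flap match is starting to change, so the lever is being pressed (contact was near TCP z=112). Continuing, following the level shift slightly.

Emit:
move_arm(plan=[[[0,1,-4],[0,0,0],0],[[0,1,-4],[0,0,0],0],[[0,1,-4],[0,0,0],0],[[0,0,-4],[0,0,0],0],[[0,0,-4],[0,0,0],0],[[0,0,0],[0,0,0],0]])

```text
clock: 7.3
eef_pos: [586.0, -168.6, 85.2]
tool_rot: [-3.141, -0.0, 2.906]
force: [1.3, -1.1, 2.9]
width: -0.3
gripper_force: 1.3
```

```bash
python3 w.py
```

```text
[ 586.  -168.6   85.2] [ 1.3 -1.1  2.9] [-0.36 -0.25 -0.01]
ear 0 0 0.643
flapbar 0 -2 0.641
```

Emit:
move_arm(plan=[[[0,0,-4],[0,0,0],0],[[0,0,-4],[0,0,0],0],[[0,-1,-4],[0,0,0],0],[[0,0,-3],[0,0,0],0],[[0,0,-2],[0,0,0],0],[[0,0,0],[0,0,0],0],[[0,0,0],[0,0,0],0]])

```text
clock: 8.22
eef_pos: [585.8, -169.3, 68.4]
tool_rot: [3.141, -0.001, 2.907]
force: [0.6, -1.5, 4.9]
width: 0.5
gripper_force: 1.7
```

```bash
python3 w.py; python3 -c "
from h import *
z=lambda a,x,y:cv2.resize(a[y:y+75,x:x+100],(400,300),interpolation=cv2.INTER_CUBIC)
cv2.imwrite('pics/z8.png',np.hstack([z(cams.get_image('top'),320,125),z(cams.get_image('side'),250,228)]))"
```

```text
[ 585.8 -169.3   68.4] [ 0.6 -1.5  4.9] [-0.27  0.08  0.  ]
ear 0 -1 0.578
flapbar 0 0 0.609
```

View pics/z8.png

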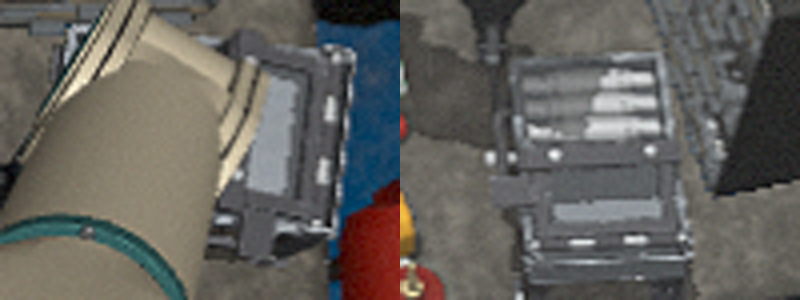

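Both views show the lane empty and all three stepped shafts in the tray (side rows about 247, 254 and 260). Now I'll let the lever come up slowly.

Emit:
move_arm(plan=[[[0,0,0],[0,0,0],0],[[0,0,0],[0,0,0],0],[[0,0,1],[0,0,0],0],[[0,0,2],[0,0,0],0],[[0,0,3],[0,0,0],0],[[0,0,3],[0,0,0],0],[[0,1,3],[0,0,0],0],[[0,0,3],[0,0,0],0],[[0,0,3],[0,0,0],0],[[0,-1,3],[0,0,0],0]])

```text
clock: 9.62
eef_pos: [586.0, -168.7, 89.7]
tool_rot: [3.141, -0.001, 2.907]
force: [-1.7, 3.2, 3.6]
width: 0.0
gripper_force: 1.6
```

Emit:
move_arm(plan=[[[0,0,3],[0,0,0],0],[[0,-1,3],[0,0,0],0],[[0,0,3],[0,0,0],0],[[0,-1,2],[0,0,0],0],[[0,0,2],[0,0,0],0],[[0,0,2],[0,0,0],0],[[0,0,2],[0,0,0],0],[[0,0,1],[0,0,0],0],[[0,0,1],[0,0,0],0]])

```text
clock: 10.75
eef_pos: [586.3, -172.5, 108.7]
tool_rot: [-3.14, 0.001, 2.906]
force: [-0.0, -1.7, 2.3]
width: -0.2
gripper_force: 1.2
```

Emit:
move_arm(plan=[[[0,0,1],[0,0,0],0],[[0,0,1],[0,0,0],0],[[0,0,1],[0,0,0],0],[[0,0,1],[0,0,0],0],[[0,0,1],[0,0,0],0],[[0,0,1],[0,0,0],0]])

```text
clock: 11.5
eef_pos: [585.9, -170.4, 114.2]
tool_rot: [3.14, -0.001, 2.907]
force: [-0.1, 0.2, 0.3]
width: -0.3
gripper_force: 0.0
```

```bash
python3 w.py
```

```text
[ 585.9 -170.4  114.2] [-0.1  0.2  0.3] [ 0.05  0.04 -0.03]
ear 0 0 0.983
flapbar 0 0 0.705
```

Emit:
move_arm(plan=[[[0,0,5],[0,0,0],0],[[0,0,15],[0,0,0],0],[[0,0,30],[0,0,0],0],[[0,0,30],[0,0,0],0],[[0,0,30],[0,0,0],0],[[0,0,0],[0,0,0],0],[[0,0,0],[0,0,0],0]])

```text
clock: 12.42
eef_pos: [585.9, -171.1, 224.7]
tool_rot: [3.141, -0.0, 2.907]
force: [0.2, 0.2, -0.6]
width: 0.2
gripper_force: 0.0
```

```bash
python3 w.py; python3 -c "
from h import *
s=cams.get_image('side');a=cv2.imread('s.png')
g=lambda i:cv2.cvtColor(i,cv2.COLOR_BGR2GRAY).astype(np.float32)
for n,(x,y,w,h) in {'pad':(267,228,12,12),'bar':(282,262,34,8),'rear':(290,285,26,10)}.items():
    R=cv2.matchTemplate(g(s)[y-8:y+h+8,x-6:x+w+6],g(a)[y:y+h,x:x+w],cv2.TM_CCOEFF_NORMED);_,m,_,l=cv2.minMaxLoc(R);print(n,l[0]-6,l[1]-8,round(m,3))
print('tray brightness profile',g(s)[240:268,300].round(),'lane',g(s)[268:285,300].round())"
```

```text
[ 585.9 -171.1  224.7] [ 0.2  0.2 -0.6] [ 0.07 -0.02  0.02]
ear 0 0 0.979
flapbar 0 0 0.701
pad 0 0 0.955
bar 0 0 0.554
rear 0 0 0.942
tray brightness profile [ 98. 131. 118.  80.  74. 103. 120. 126. 137. 137. 106. 103. 112. 129.
 136. 130. 103. 100. 118. 130. 134. 130. 122.  99.  93.  93.  94.  95.] lane [ 92.  93.  94.  58.  50.  91.  95.  94.  88. 146. 147. 148. 145. 145.
 151. 124.  97.]
```

The pad and ear are back at their rest positions, the flap is shut, three shafts are in the tray and the lane is empty.

```bash
python3 -c "
from h import *
print(ctrl.finish_job())"
```

```text
the job is handed in; nothing more can be done
None
```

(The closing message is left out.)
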